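# Lay out the guest-room refreshment tray

### The job

Lay out the refreshment tray for the next guest: stand the cup centred on the round coaster and the bottle centred on the square coaster, stand the tea tin midway between them and in line with them, stack the sugar jar centred on top of the tin, and set the carton upright in the tray in front of the tin (between the tin and the tray's wooden front strip), centred on the tin and with its long side parallel to that strip. Set each thing down gently without letting it drop, let nothing tip over, and leave the remote control and the clock where they are.

Things in the scene. Friction and masses are not known exactly. Their poses are not given: they have to be found in the camera images.
- tray: Fixed shallow white tray, 230 (x) by 330 mm (y), floor top at z = 8 mm, rims 10 mm thick, 22 mm high; its -x long side is a brown wooden front strip, 20 by 350 by 22 mm high. Origin: desk level, middle of the inner floor (200 by 310 mm). x points from the front to the back, y along the front. Coasters centred at x = 48, y = +105 and -105 mm; free floor for the carton x = -100 to 4 mm.
- coaster_round: Round cork coaster, 92 mm across, 6 mm thick, fixed on the tray floor at the left or the right end. Origin at the centre of its underside; its top is 6 mm above that (14 mm over the desk).
- coaster_square: Square cork coaster, 88 by 88 mm, 6 mm thick, fixed on the tray floor at the other end. Origin at the centre of its underside; its top is 6 mm above that (14 mm over the desk).
- cup: White ceramic cup without handle, open at the top, straight round wall 64 mm outside diameter, wall 4 mm, 85 mm high, about 0.22 kg, standing upright on the desk. Origin at the centre of its underside, z up.
- bottle: Green glass bottle, tallest of the set: straight body 58 mm diameter up to z = 100 mm, then a shoulder to a metal cap 31 mm wide, top at 135 mm; about 0.32 kg, standing upright on the desk. Origin at the centre of its underside, z up.
- tin: Tea tin: flat-topped bare steel cylinder 66 mm diameter, 55 mm high, about 0.16 kg, standing upright on the desk. Origin at the centre of its underside, z up.
- jar: Small sugar jar: amber glass with a light wooden lid, 45 mm diameter, 50 mm high, about 0.12 kg, standing upright on the desk. Origin at the centre of its underside, z up.
- carton: Cardboard biscuit carton, a closed upright box 38 mm (its x) by 90 mm (its y) and 50 mm high (z), about 0.12 kg, standing on the desk on its 38 by 90 mm bottom at any yaw. Origin at the centre of its underside.
- remote: Bystander: black remote control 45 by 160 by 18 mm lying loose on the desk beyond the tray. Origin at the centre of its underside. Leave it alone.
- clock: Bystander: white alarm clock 50 by 110 by 73 mm standing loose on the desk beyond the set of things. Origin at the centre of its underside. Leave it alone.
Things that resemble listed ones, but are neither listed nor needed, are in the scene too. What is meant by the jar is not red or turquoise, and is the larger of those in its own colour.

How it is judged:
At the end, for the whole second after the job is handed in: Cup and bottle on their coasters within 13 mm of centre; tin on the tray within 15 mm of midway; jar on the tin within 12 mm of centre; carton on the tray in front of the tin, within 20 mm sideways of the tray's middle and 12 degrees of parallel; all upright within 4.5 degrees, at rest (horizontal distance between cup and coaster_round below 0.013 m and z of cup in the frame of coaster_round between 0.003 and 0.009 m and horizontal distance between bottle and coaster_square below 0.013 m and z of bottle in the frame of coaster_square between 0.003 and 0.009 m and y of tin in the frame of tray between -0.015 and 0.015 m and x of tin in the frame of tray between 0.033 and 0.063 m and z of tin in the frame of tray between 0.005 and 0.011 m and horizontal distance between jar and tin below 0.012 m and z of jar in the frame of tin between 0.051 and 0.059 m and y of carton in the frame of tray between -0.02 and 0.02 m and x of carton in the frame of tray between -0.085 and 0.01 m and z of carton in the frame of tray between 0.005 and 0.011 m and angle between the y axis of carton and the y axis of tray, either way round below 0.21 rad and angle between each of cup, bottle, tin, jar, carton's own z axis and vertical below 0.08 rad and linear speed of each of cup, bottle, tin, jar, carton below 0.02 m/s); the robot touches nothing.
It fails at once if a thing is tipped over (leans more than 40 degrees) (angle between any of cup, bottle, tin, jar, carton's own z axis and vertical above 0.7 rad).
It fails at once if the remote control or the clock is moved by more than 20 mm (distance of any of remote, clock from where it was at the start of the episode above 0.02 m).
It fails at once if a thing is let fall from more than about 13 mm (moves over 0.5 m/s while the fingers do not touch it) ((linear speed of cup above 0.5 m/s and contact force between the fingers and cup below 0.1 N) or (linear speed of bottle above 0.5 m/s and contact force between the fingers and bottle below 0.1 N) or (linear speed of tin above 0.5 m/s and contact force between the fingers and tin below 0.1 N) or (linear speed of jar above 0.5 m/s and contact force between the fingers and jar below 0.1 N) or (linear speed of carton above 0.5 m/s and contact force between the fingers and carton below 0.1 N)).
It also fails if it takes over 125 s, if anything falls off the work surface, if the arm or the gripper's body presses on something with over 40 N, if the wrist force passes 120 N, or if a joint passes its speed limit or range.

### The arm

A 6-joint arm with a two-finger parallel gripper is mounted at the origin on the work surface. World frame = base frame: x ahead of the robot, y to its left, z up, the work surface at z = 0. Lengths are in m, angles in rad, forces in N, time in s.
With the tool pointing down it reaches from about 0.375 to 0.975 m from the base axis. Payload 3.8 kg.
Tool frame: the origin (TCP) lies at the very end of the fingers, on their centre line; the grasp point (between the pads) lies 19 mm behind it; z points along the fingers, y is the line along which they close (so a half turn about z gives the same grasp; the last joint's range is limited). The gripper opens to 85 mm and grips with 20 to 120 N. Pads are 22 mm wide; open, the fingers measure 114 mm over their backs; the gripper's body (76 mm by 85 mm) begins 54 mm behind the grasp point. The pads swing forward as they close: fully open they stand 13 mm farther back than shut.
Start: joints at [1.169, 0.264, 1.604, -0, 1.274, -0.037], TCP at [0.241, 0.631, 0.231] pointing down, gripper open.
Joint ranges: [-2.63, 2.63], [-0.94, 2.18], [0.31, 2.57], [-1.31, 4.45], [0, 2.66], [-2.55, 2.55]. Speed limits (rad/s): [2.57, 2.57, 3.14, 3.14, 3.14, 3.14].

### API

Orientations are given as [roll, pitch, yaw] about the fixed x, y, z axes, in that order (R = Rz(yaw) Ry(pitch) Rx(roll)).
In Python, from bench import get_obs, capture, finish_job, find_in, place_of gives the robot as it stands.
- The arm moves only by the tool play_rows, never from a script. Its argument "increments" is a list of rows, each a list of 3 entries, a list of its own where there are three numbers: the shift along the tool's x, y, z in units of 50 cm (1.0 is 50 cm), then the turn about the tool's z in units of 30 degrees (1.0 is 30 degrees), then the gripper command: -1 is fully open, 1 is shut, values between are in proportion. A call has 1 to 20 rows; each row is the pose to reach, as a shift and turn from the pose commanded when the call began, along the tool's axes at that moment; what a row does not reach only later rows make up. A row lasts 1/8 s, in which the tool goes at most 62.5 mm and 10.7 degrees, less where a joint would pass 70% of its speed; a pose out of reach is approached as far as the arm can. A call with a number of a shift or a turn outside -1 to 1 is refused whole. A call with a gripper value outside its range is refused whole. The fingers move at their own pace and stop on an object; "squeeze" is the grip in N (left out, the last holds). Time passes only in rows, so rows that repeat a pose let the fingers close. It gives the time, the measured TCP pose, the force, the opening and the grip force at its end, in the units of the state.
- get_obs(): the state, without advancing time (a new reading comes with each control period).
- capture(name): name is "scene" or "top" or "wrist"; returns a dict with "frame" (480x640x3 uint8, red, green, blue), "fx", "fy", "cx", "cy" (pixels), "extrinsics" (4x4, takes a point from camera to world coordinates). Camera axes: x right, y up, looking along -z (the intrinsics and any distortion apply to the point x, -y, -z); pixel columns grow to the right and rows downward; lengths in m; the calibration is good to about 2 mm. The wrist camera is an equidistant fisheye: a pixel r from the principal point sees the ray r / f radians off the axis. A picture is of the moment at which its call begins. There is no depth.
- finish_job(): hands the job in; it is judged then, once.
Trained networks look in a picture, given as the dict that the camera call returned (one of the last four; its "shot" number tells which), for a name from the list of things; names that differ only in an ending like _2 or _b are one class to them, and where a whole thing is asked for, a point or a joint stands for the part that bears it (a point fixed in the world has none). Each returns a list of dicts, best first, with "confidence" (0 to 1); they miss things now and then, are a little off and sometimes report something else, mostly with a low value. They report only what shows in the picture. A call takes as long as a camera call. They do not tell look-alikes from the thing itself.
- find_in(picture, query): "xyz" ([x, y, z] in m, in world coordinates, good to about 4 mm: the middle of the surface that is visible of it).
- place_of(picture, query): "xyz" ([x, y, z] in m, in world coordinates, good to about 4 mm: a listed point, or the origin of a listed thing).
The state is a dict: "time": time; "q": joint angles; "joint_vel": joint speeds; "joint_torque": joint torques, N m; "position": TCP position; "tool_rot": TCP orientation; "wrist_force": force on the tool from outside, world axes, zero at the start; "ft_torque": the same for the moment, N m; "opening": finger opening in m; "gripper_force": force on a finger pad.
Only numpy, scipy, OpenCV 4.12 (cv2) and the standard library are available. Lean on these libraries where they do the work, as an engineer would, in place of code of your own. Each camera call takes 0.05 s, during which the arm holds its last target. There are 200 camera calls.

## Working session

There is one attempt and no reset: what is moved stays moved. The work goes in short steps, Python scripts to look and compute and a tool call to move; the robot and the scene stay as the last step left them, time stands still between calls to the robot, and variables do not carry over. Pictures are saved under pics/ and viewed, at most 17 in all, crops included, and the job is handed in when it is done.

Besides the shell and the picture viewer there is one more tool, called after "Call:" by a JSON object that holds its "api" and its "payload", one argument or row to a line. play_rows: Moves the arm, as the interface text tells. Its arguments: {"type":"object","properties":{"increments":{"type":"array","items":{"type":"array"}},"squeeze":{"type":"number"}},"required":["increments"]}

```bash
ls; mkdir -p pics
python3 - <<'E'
from bench import *
import cv2
o=get_obs(); print(o['time'],o['position'],o['tool_rot'],o['opening'])
ims=[]
for c in ("scene","top"):
    p=capture(c); cv2.imwrite(f'pics/{c}0.png',p['frame'][:,:,::-1])
    print(c,p['fx'],p['extrinsics'][:3,3])
    for n in ("tray","coaster_round","coaster_square","cup","bottle","tin","jar","carton","remote","clock"):
        print(n,[( [round(v,3) for v in d['xyz']],round(d['confidence'],2)) for d in place_of(p,n)][:5])
E
```

```text
pics
0.0 [0.24054817 0.62987678 0.22993274] [-3.13929786e+00 -6.58091733e-05  2.77672693e+00] 0.08540395463173914
scene 463.274382141734 [ 1.00450054 -0.32694403  0.7900288 ]
tray [([0.519, 0.16, -0.002], 0.56), ([0.476, -0.292, 0.001], 0.27)]
coaster_round [([0.589, 0.069, 0.009], 0.8)]
coaster_square [([0.537, 0.272, 0.006], 0.67)]
cup [([0.602, -0.148, 0.002], 0.6), ([0.746, -0.18, -0.004], 0.41)]
bottle [([0.457, -0.163, 0.001], 0.56), ([0.62, -0.289, 0.001], 0.3)]
tin [([0.621, -0.288, 0.001], 0.74), ([0.592, 0.067, 0.01], 0.47)]
jar [([0.477, -0.293, 0.002], 0.92), ([0.354, -0.382, 0.001], 0.85), ([0.364, -0.24, -0.003], 0.84), ([0.603, -0.146, 0.0], 0.64), ([0.381, -0.313, 0.001], 0.54)]
carton [([0.47, -0.399, -0.004], 0.72)]
remote [([0.763, 0.123, -0.001], 0.74)]
clock [([0.746, -0.183, -0.001], 0.86)]
top 532.7241263050705 [ 0.38367934 -0.05331048  1.06202495]
tray [([0.52, 0.164, 0.001], 0.78)]
coaster_round [([0.591, 0.07, 0.009], 0.56)]
coaster_square [([0.538, 0.274, 0.011], 0.59)]
cup [([0.596, -0.145, -0.001], 0.61), ([0.748, -0.181, -0.0], 0.43)]
bottle [([0.459, -0.163, 0.004], 0.74)]
tin [([0.621, -0.292, 0.001], 0.75)]
jar [([0.474, -0.293, -0.006], 0.69), ([0.349, -0.378, -0.001], 0.69), ([0.38, -0.314, 0.0], 0.61), ([0.367, -0.242, 0.002], 0.58)]
carton [([0.469, -0.402, -0.001], 0.88)]
remote [([0.759, 0.12, -0.003], 0.94)]
clock [([0.75, -0.179, 0.002], 0.68), ([0.757, 0.121, 0.001], 0.46)]
```

View pics/scene0.png

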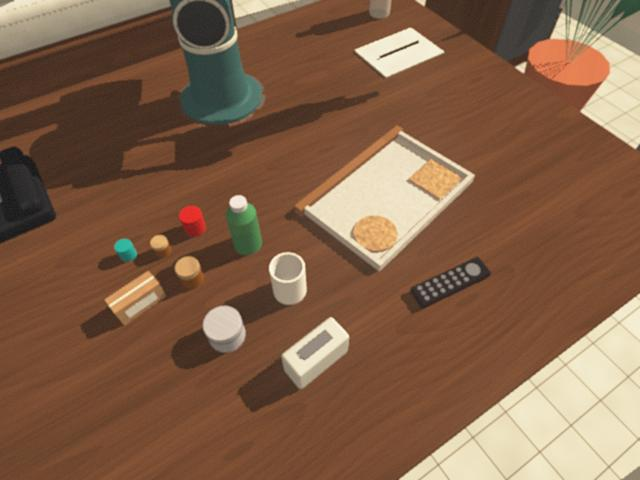

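View pics/top0.png

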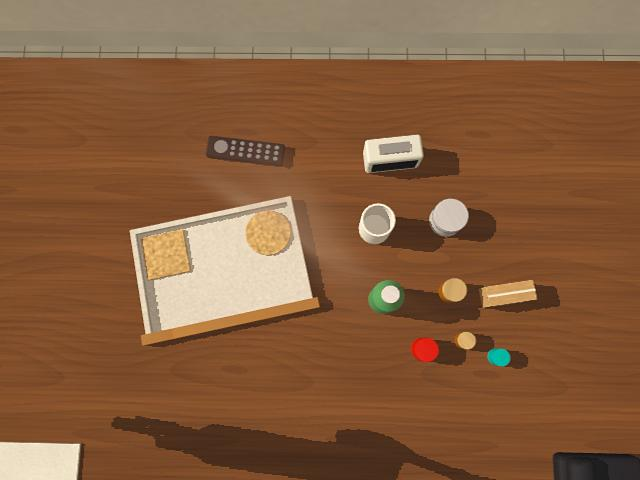

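The scene view shows the tray (coasters at about 375,233 and 436,180), cup (289,278), bottle (244,228), tin (225,330), carton (135,297), and the larger amber jar (189,272). The smaller amber jar (160,245), red jar and turquoise jar are decoys. The top view agrees, with the jar at (453,290) and the small decoy at (466,341). Next I'll refine the coaster centres, tray yaw and carton yaw.

```bash
cat > h.py <<'E'
import numpy as np, cv2
from bench import *
def ray(p,uv):
    uv=np.atleast_2d(uv).astype(float)
    d=np.c_[(uv[:,0]-p['cx'])/p['fx'],-(uv[:,1]-p['cy'])/p['fy'],-np.ones(len(uv))]
    E=np.array(p['extrinsics']); return E[:3,3],d@E[:3,:3].T
def onz(p,uv,z):
    o,d=ray(p,uv); return o+d*((z-o[2])/d[:,2])[:,None]
def proj(p,X):
    E=np.array(p['extrinsics']); c=(np.atleast_2d(X)-E[:3,3])@E[:3,:3]
    return np.c_[p['cx']-p['fx']*c[:,0]/c[:,2], p['cy']+p['fy']*c[:,1]/c[:,2]]
def move(target,yaw=None):
    "units for play_rows from current measured pose to target xyz / closing angle (deg, mod 180)"
    o=get_obs(); R=cv2.Rodrigues(np.zeros(3))[0]; r,pt,y=o['tool_rot']
    X=np.array([np.cos(y),np.sin(y),0]);Y=np.array([np.sin(y),-np.cos(y),0]);d=np.array(target)-o['position']
    s=np.array([d@X,d@Y,-d[2]])/0.5
    cl=np.degrees(y)-90
    t=0 if yaw is None else -((yaw-cl+90)%180-90)/30
    return s.round(4),round(t,3)
E
python3 - <<'E'
from h import *
P={c:capture(c) for c in("top","scene")}
p=P['top']; print({k:p[k] for k in p if k not in('frame','extrinsics')})
print(np.round(p['extrinsics'],3))
for c,p in P.items():
    hsv=cv2.cvtColor(p['frame'],cv2.COLOR_RGB2HSV)
    m=cv2.inRange(hsv,(10,70,150),(28,255,255))
    n,l,s,ce=cv2.connectedComponentsWithStats(m)
    for i in range(1,n):
        if s[i,4]<150: continue
        ys,xs=np.where(l==i); 
        z=0.05 if s[i,4]<1100 and ce[i][0]>(350 if c=='top' else 0) and c=='top' else 0.014
        w=onz(p,np.c_[xs,ys],z)[:,:2]*1000
        r=cv2.minAreaRect(w.astype(np.float32))
        print(c,s[i,4],ce[i].round(),z,w.mean(0).round(1),'rect',np.round(r[0],1),np.round(r[1],1),round(r[2],1))
E
```

```text
{'fx': 532.7241263050705, 'fy': 532.7241263050705, 'cx': 316.7679530502946, 'cy': 241.4460145030486, 'shot': 3}
[[ 0.016  0.985 -0.174  0.384]
 [-1.     0.013 -0.02  -0.053]
 [-0.018  0.175  0.984  1.062]
 [ 0.     0.     0.     1.   ]]
top 1790 [268. 230.] 0.014 [590.5  66.6] rect [591.   67.4] [99.8 94.6] 13.0
top 1843 [165. 254.] 0.014 [539.8 270.7] rect [539.9 271.9] [87.9 87.9] 13.2
top 402 [326. 250.] 0.014 [552.6 -51. ] rect [556.1 -57. ] [67.9 41.9] 87.6
top 516 [453. 290.] 0.05 [ 473.9 -290.8] rect [ 475.5 -290.6] [51.5 44.2] 72.2
top 996 [508. 293.] 0.05 [ 468.6 -394.7] rect [ 468.9 -394.2] [ 37.9 102.8] 9.3
top 1927 [229. 321.] 0.014 [409.7 137.6] rect [409.9 136.5] [ 21.7 352.8] 12.9
top 290 [465. 340.] 0.05 [ 380.4 -311.1] rect [ 380.3 -310.1] [29.3 39. ] 0.9
scene 592 [584.  66.] 0.014 [442.8 893.6] rect [519.6 846.1] [136.  475.6] 54.0
scene 1331 [356. 167.] 0.014 [414.1 145.8] rect [506.1 164.5] [234.9 353.7] 12.9
scene 1203 [435. 178.] 0.014 [541.5 271.7] rect [541.2 272. ] [91.5 94.2] 14.0
scene 1317 [375. 233.] 0.014 [588.7  67.3] rect [587.8  68.6] [93.4 91.4] 14.5
scene 227 [159. 242.] 0.014 [ 364.5 -315.4] rect [ 366.3 -311.7] [49.5 33.7] 47.2
scene 444 [188. 267.] 0.014 [ 452.5 -290.6] rect [ 454.7 -285.9] [63.5 47.1] 47.1
scene 1209 [133. 295.] 0.014 [ 452.9 -402.7] rect [ 458.8 -399.9] [74.1 96.4] 9.3
```

Run:
```python
from h import *
print(move([.52,.15,.23],13.2),move([.458,-.163,.23],13.2),move([.458,-.163,.067],13.2))
```

```text
(array([-0.8645, -0.6986,  0.0025]), np.float64(1.863)) (array([-0.9721, -1.3277,  0.0025]), np.float64(1.863)) (array([-0.9721, -1.3277,  0.3285]), np.float64(1.863))
```

Call:
{"api": "play_rows", "payload": {
  "increments": [
    [[-0.86,-0.7,0],1.863,-1],
    [[-0.86,-0.7,0],1.863,-1],
    [[-0.86,-0.7,0],1.863,-1],
    [[-0.86,-0.7,0],1.863,-1],
    [[-0.86,-0.7,0],1.863,-1],
    [[-0.86,-0.7,0],1.863,-1],
    [[-0.86,-0.7,0],1.863,-1],
    [[-0.86,-0.7,0],1.863,-1],
    [[-0.86,-0.7,0],1.863,-1],
    [[-0.86,-0.7,0],1.863,-1],
    [[-0.86,-0.7,0],1.863,-1],
    [[-0.86,-0.7,0],1.863,-1]
  ],
  "squeeze": 40
}}

```text
out of range: a turn must lie within [-1, 1]
```

Run:
```python
from h import *
o=get_obs();print(o['time'],o['position'],o['tool_rot'],o['q'])
print(move([.458,-.163,.2],13.2),move([.458,-.163,.067],13.2))
```

```text
1.2 [0.24082107 0.63056083 0.23126254] [-3.14155722e+00  2.06149264e-05  2.77675328e+00] [ 1.16908951e+00  2.63905658e-01  1.60402469e+00 -2.29106567e-05
  1.27369695e+00 -3.68607313e-02]
(array([-0.9721, -1.3277,  0.0625]), np.float64(1.863)) (array([-0.9721, -1.3277,  0.3285]), np.float64(1.863))
```

Call:
{"api": "play_rows", "payload": {
  "increments": [
    [[-0.86,-0.7,0],1,-1],
    [[-0.86,-0.7,0],1,-1],
    [[-0.86,-0.7,0],1,-1],
    [[-0.86,-0.7,0],1,-1],
    [[-0.86,-0.7,0],1,-1],
    [[-0.86,-0.7,0],1,-1],
    [[-0.86,-0.7,0],1,-1],
    [[-0.86,-0.7,0],1,-1],
    [[-0.86,-0.7,0],1,-1],
    [[-0.86,-0.7,0],1,-1],
    [[-0.86,-0.7,0],1,-1],
    [[-0.86,-0.7,0],1,-1]
  ],
  "squeeze": 40
}}

```text
time: 2.7
position: [0.5171, 0.1513, 0.2313]
tool_rot: [-3.142, -0.0, 2.255]
wrist_force: [1.7, 0.9, -0.0]
opening: 0.0855
gripper_force: 0.0
```

Run:
```python
from h import *
o=get_obs();print(o['time'],o['position'],o['tool_rot'],o['q'])
print(move([.458,-.163,.2],13.2),move([.458,-.163,.067],13.2))
```

```text
2.7 [0.51706207 0.15133878 0.23125555] [-3.14157215e+00 -4.15788707e-04  2.25478599e+00] [ 2.38265904e-01  5.97528529e-03  1.89489152e+00  3.87204461e-04
  1.24092362e+00 -4.45849222e-01]
(array([-0.4126, -0.4888,  0.0625]), np.float64(0.866)) (array([-0.4126, -0.4888,  0.3285]), np.float64(0.866))
```

Call:
{"api": "play_rows", "payload": {
  "increments": [
    [[-0.4126,-0.4888,0.06],0.866,-1],
    [[-0.4126,-0.4888,0.06],0.866,-1],
    [[-0.4126,-0.4888,0.06],0.866,-1],
    [[-0.4126,-0.4888,0.06],0.866,-1],
    [[-0.4126,-0.4888,0.06],0.866,-1],
    [[-0.4126,-0.4888,0.06],0.866,-1],
    [[-0.4126,-0.4888,0.06],0.866,-1],
    [[-0.4126,-0.4888,0.06],0.866,-1],
    [[-0.4126,-0.4888,0.12],0.866,-1],
    [[-0.4126,-0.4888,0.18],0.866,-1],
    [[-0.4126,-0.4888,0.24],0.866,-1],
    [[-0.4126,-0.4888,0.29],0.866,-1],
    [[-0.4126,-0.4888,0.328],0.866,-1],
    [[-0.4126,-0.4888,0.328],0.866,-1],
    [[-0.4126,-0.4888,0.328],0.866,1],
    [[-0.4126,-0.4888,0.328],0.866,1],
    [[-0.4126,-0.4888,0.328],0.866,1],
    [[-0.4126,-0.4888,0.328],0.866,1],
    [[-0.4126,-0.4888,0.328],0.866,1],
    [[-0.4126,-0.4888,0.328],0.866,1]
  ]
}}

```text
time: 5.2
position: [0.4592, -0.1641, 0.0689]
tool_rot: [3.139, 0.001, 1.799]
wrist_force: [-1.0, 4.1, 5.7]
opening: 0.0568
gripper_force: 43.2
```

Run:
```python
from h import *
p=capture('wrist'); cv2.imwrite('pics/w1.png',p['frame'][:,:,::-1])
o=get_obs();print(o['time'],o['position'],o['tool_rot'],o['opening'],o['gripper_force'],o['wrist_force'])
```

```text
5.25 [ 0.45927365 -0.1640748   0.06892608] [3.13914225e+00 7.21700685e-04 1.79943025e+00] 0.05725540231395633 43.175215842202306 [-0.55596676  2.24353992  7.07697413]
```

View pics/w1.png

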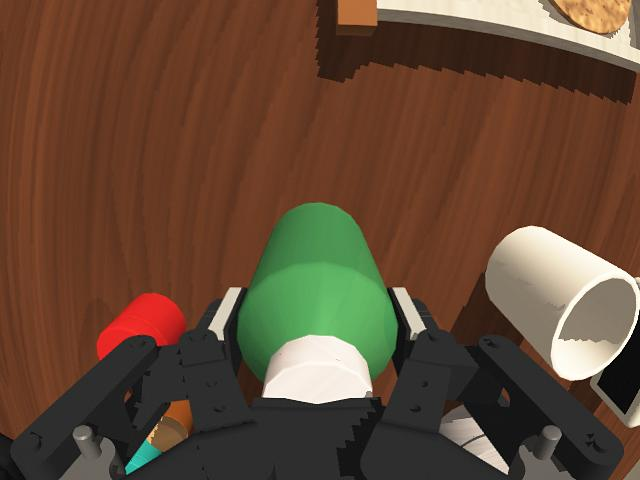

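The bottle is held at its shoulder between both pads at about (318,300), and the cup at (570,300) is clear. I'll carry the bottle to the square coaster.

Call:
{"api": "play_rows", "payload": {
  "increments": [
    [[0,0,-0.06],0,1],
    [[0,0,-0.14],0,1],
    [[0.05,0.02,-0.2],0,1],
    [[0.14,0.06,-0.2],0,1],
    [[0.24,0.105,-0.2],0,1],
    [[0.34,0.15,-0.2],0,1],
    [[0.44,0.195,-0.2],0,1],
    [[0.54,0.24,-0.2],0,1],
    [[0.64,0.285,-0.2],0,1],
    [[0.72,0.32,-0.2],0,1],
    [[0.78,0.345,-0.2],0,1],
    [[0.8086,0.358,-0.2],0,1],
    [[0.8086,0.358,-0.17],0,1],
    [[0.8086,0.358,-0.12],0,1],
    [[0.8086,0.358,-0.08],0,1],
    [[0.8086,0.358,-0.055],0,1],
    [[0.8086,0.358,-0.042],0,1],
    [[0.8086,0.358,-0.034],0,1],
    [[0.8086,0.358,-0.03],0,1],
    [[0.8086,0.358,-0.03],0,1]
  ]
}}

```text
time: 7.75
position: [0.5412, 0.2707, 0.083]
tool_rot: [3.14, -0.0, 1.8]
wrist_force: [0.5, -0.6, -4.1]
opening: 0.0568
gripper_force: 45.0
```

Run:
```python
from h import *
ps=[]
for c in('scene','wrist'): ps.append(capture(c)['frame'])
cv2.imwrite('pics/b2.png',cv2.resize(np.hstack([ps[0][60:300,250:570],ps[1][100:340,160:480]]),(800,300))[:,:,::-1])
o=get_obs();print(o['time'],o['position'],o['tool_rot'],o['opening'],o['gripper_force'],o['wrist_force'])
```

```text
7.85 [0.54120499 0.2706652  0.08300107] [ 3.14014353e+00 -2.69354155e-04  1.79993912e+00] 0.05679178990540938 45.0408995244652 [-0.65820635  0.06985636 -2.95648673]
```

View pics/b2.png

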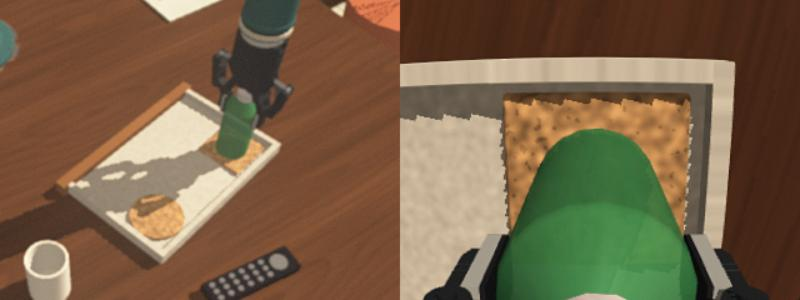

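The crops show the bottle upright over the square coaster (left crop at about 235,130), just touching or nearly so. I'll release it and go towards the tin.

Call:
{"api": "play_rows", "payload": {
  "increments": [
    [[0,0,0.002],0,1],
    [[0,0,0.004],0,1],
    [[0,0,0.004],0,1],
    [[0,0,0.004],0,-0.5],
    [[0,0,0.004],0,-0.6],
    [[0,0,0.004],0,-0.8],
    [[0,0,0.004],0,-0.8],
    [[0,0,-0.05],0,-0.8],
    [[0,0,-0.15],0,-1],
    [[0,0,-0.25],0,-1],
    [[0,0,-0.26],0,-1],
    [[-0.12,-0.01,-0.26],0,-1],
    [[-0.24,-0.03,-0.26],0,-1],
    [[-0.36,-0.04,-0.26],0,-1],
    [[-0.48,-0.05,-0.26],0,-1],
    [[-0.6,-0.06,-0.26],0,-1],
    [[-0.72,-0.07,-0.26],0,-1],
    [[-0.84,-0.08,-0.26],0,-1],
    [[-0.96,-0.0987,-0.26],0,-1],
    [[-0.96,-0.0987,-0.26],0,-1]
  ]
}}

```text
time: 10.35
position: [0.6007, -0.2125, 0.2104]
tool_rot: [-3.139, -0.0, 1.794]
wrist_force: [0.3, 0.4, -0.3]
opening: 0.0857
gripper_force: 0.0
```

Run:
```python
from h import *
p=capture('top')
print([(n,[([round(v,3) for v in d['xyz']],round(d['confidence'],2)) for d in place_of(p,n)][:2]) for n in('bottle','tin','cup')])
hsv=cv2.cvtColor(p['frame'],cv2.COLOR_RGB2HSV)
o=get_obs();print(o['time'],o['position'],o['tool_rot'],o['opening'])
print(move([.621,-.290,.2],13.2),move([.621,-.290,.014],13.2))
cv2.imwrite('pics/t3.png',p['frame'][:,:,::-1])
```

```text
[('bottle', [([0.54, 0.276, 0.017], 0.9)]), ('tin', [([0.621, -0.289, 0.001], 0.53), ([0.76, 0.12, -0.002], 0.45)]), ('cup', [([0.597, -0.143, 0.0], 0.67)])]
10.55 [ 0.60100213 -0.20716514  0.2112449 ] [-3.14026384e+00 -1.44970862e-03  1.80038618e+00] 0.08517113922814343
(array([-0.1704,  0.0012,  0.0225]), np.float64(-0.002)) (array([-0.1704,  0.0012,  0.3945]), np.float64(-0.002))
```

View pics/t3.png

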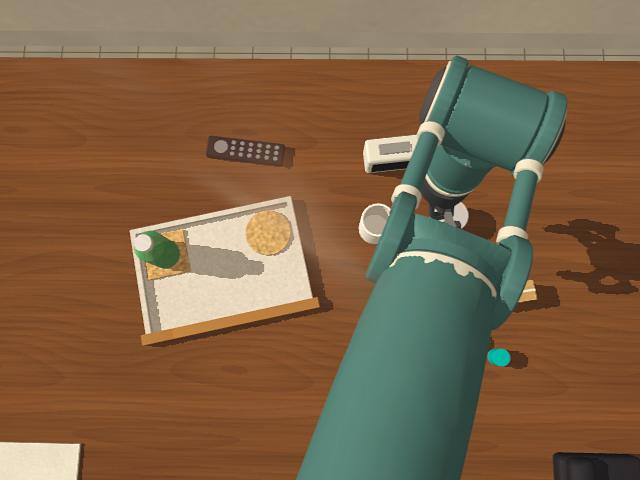

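The bottle stands on the square coaster (about 155,250), and the remote and clock are unmoved. Next is the tin.

Call:
{"api": "play_rows", "payload": {
  "increments": [
    [[-0.08,0.0,0.02],0,-1],
    [[-0.1704,0.001,0.03],0,-1],
    [[-0.1704,0.001,0.1],0,-1],
    [[-0.1704,0.001,0.18],0,-1],
    [[-0.1704,0.001,0.26],0,-1],
    [[-0.1704,0.001,0.32],0,-1],
    [[-0.1704,0.001,0.36],0,-1],
    [[-0.1704,0.001,0.39],0,-1],
    [[-0.1704,0.001,0.39],0,-1],
    [[-0.1704,0.001,0.39],0,1],
    [[-0.1704,0.001,0.39],0,1],
    [[-0.1704,0.001,0.39],0,1],
    [[-0.1704,0.001,0.39],0,1],
    [[-0.1704,0.001,0.39],0,1],
    [[-0.1704,0.001,0.39],0,1]
  ]
}}

```text
time: 12.42
position: [0.6227, -0.2919, 0.0191]
tool_rot: [3.139, 0.002, 1.8]
wrist_force: [0.6, 0.0, 6.2]
opening: 0.0651
gripper_force: 45.2
```

Run:
```python
from h import *
p=capture('wrist'); cv2.imwrite('pics/w4.png',p['frame'][100:,80:560,::-1])
o=get_obs();print(o['time'],o['position'],o['tool_rot'],o['opening'],o['gripper_force'],o['wrist_force'])
```

```text
12.475 [ 0.62267895 -0.29194405  0.01911946] [3.13922051e+00 2.05088842e-03 1.79964490e+00] 0.06509556622263866 45.17029881477356 [0.55099305 0.22454644 6.41344935]
```

View pics/w4.png

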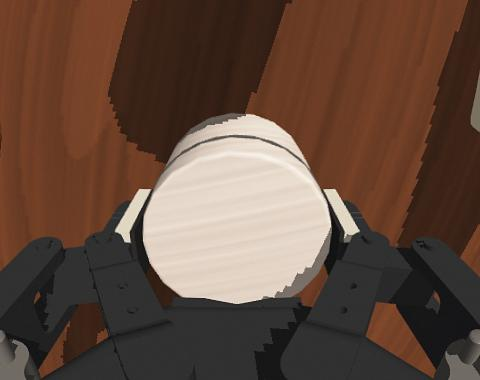

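The tin is gripped square between the pads (centre about 237,225 in the crop). I'll carry it to the midpoint.

Call:
{"api": "play_rows", "payload": {
  "increments": [
    [[0,0,-0.08],0,1],
    [[0,0,-0.18],0,1],
    [[0.03,0.003,-0.26],0,1],
    [[0.11,0.012,-0.26],0,1],
    [[0.21,0.023,-0.26],0,1],
    [[0.31,0.034,-0.26],0,1],
    [[0.41,0.045,-0.26],0,1],
    [[0.51,0.056,-0.26],0,1],
    [[0.61,0.067,-0.26],0,1],
    [[0.71,0.078,-0.26],0,1],
    [[0.81,0.09,-0.26],0,1],
    [[0.88,0.097,-0.26],0,1],
    [[0.9213,0.101,-0.24],0,1],
    [[0.9213,0.101,-0.18],0,1],
    [[0.9213,0.101,-0.12],0,1],
    [[0.9213,0.101,-0.07],0,1],
    [[0.9213,0.101,-0.04],0,1],
    [[0.9213,0.101,-0.025],0,1],
    [[0.9213,0.101,-0.018],0,1],
    [[0.9213,0.101,-0.016],0,1]
  ]
}}

```text
time: 14.98
position: [0.5667, 0.1689, 0.0271]
tool_rot: [3.141, 0.0, 1.8]
wrist_force: [-4.4, -1.3, 7.9]
opening: 0.065
gripper_force: 46.0
```

Run:
```python
from h import *
o=get_obs();print(o['time'],o['position'],o['opening'],o['gripper_force'],o['wrist_force'])
```

```text
14.975 [0.56666844 0.16887231 0.02706369] 0.0650006602248721 45.977330803871155 [-4.37900333 -1.2981035   7.94095696]
```

Call:
{"api": "play_rows", "payload": {
  "increments": [
    [[0,0,0],0,-0.75],
    [[0,0,0],0,-0.75],
    [[0,0,0],0,-0.75],
    [[0,0,-0.03],0,-0.8],
    [[0,0,-0.1],0,-1],
    [[0,0,-0.2],0,-1],
    [[0,0,-0.28],0,-1],
    [[-0.1,-0.045,-0.3],0,-1],
    [[-0.2,-0.09,-0.3],0,-1],
    [[-0.3,-0.135,-0.3],0,-1],
    [[-0.4,-0.18,-0.3],0,-1],
    [[-0.5,-0.225,-0.3],0,-1],
    [[-0.6,-0.27,-0.3],0,-1],
    [[-0.7,-0.315,-0.3],0,-1],
    [[-0.8,-0.36,-0.3],0,-1],
    [[-0.86,-0.3855,-0.3],0,-1],
    [[-0.86,-0.3855,-0.3],0,-1],
    [[-0.86,-0.3855,-0.3],0,-1]
  ]
}}

```text
time: 17.23
position: [0.4759, -0.2932, 0.1758]
tool_rot: [3.141, -0.0, 1.799]
wrist_force: [-1.1, -0.0, -0.1]
opening: 0.0854
gripper_force: 0.0
```

Run:
```python
from h import *
p=capture('scene')
print([(n,[([round(v,3) for v in d['xyz']],round(d['confidence'],2)) for d in place_of(p,n)][:3]) for n in('bottle','tin','jar','tray')])
o=get_obs();print(o['time'],o['position'],o['opening'])
print(move([.4755,-.2925,.015],13.2))
w=capture('wrist')
cv2.imwrite('pics/s5.png',cv2.resize(np.hstack([p['frame'][60:300,250:570],w['frame'][100:460,80:560][::1]]) if 0 else np.hstack([cv2.resize(p['frame'][60:300,250:570],(400,300)),cv2.resize(w['frame'],(400,300))]),(800,300))[:,:,::-1])
```

```text
[('bottle', [([0.542, 0.272, 0.013], 0.8)]), ('tin', [([0.566, 0.17, 0.007], 0.93)]), ('jar', [([0.477, -0.294, 0.001], 0.89), ([0.381, -0.318, -0.001], 0.87), ([0.355, -0.382, 0.004], 0.82)]), ('tray', [([0.515, 0.159, -0.0], 0.58)])]
17.475 [ 0.47616135 -0.29257475  0.17540927] 0.08553828875537241
(array([ 0.0004, -0.0013,  0.3208]), np.float64(0.0))
```

View pics/s5.png

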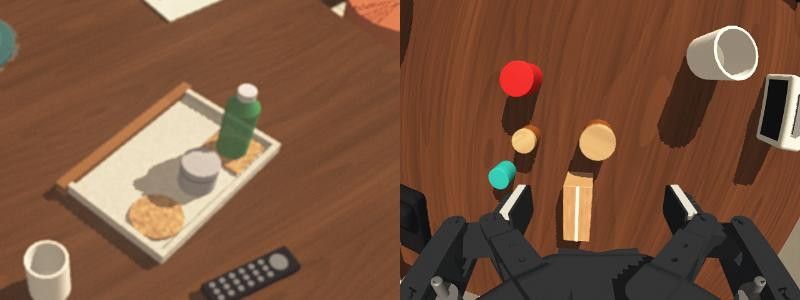

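The tin and bottle stand in the tray (left crop, about 198,172 and 238,125). The large amber jar (597,142 in the right crop) is under the gripper. I'll grip it.

Call:
{"api": "play_rows", "payload": {
  "increments": [
    [[0,0,0.08],0,-1],
    [[0,0,0.16],0,-1],
    [[0,0,0.23],0,-1],
    [[0,0,0.28],0,-1],
    [[0,0,0.31],0,-1],
    [[0,0,0.324],0,-1],
    [[0,0,0.324],0,-1],
    [[0,0,0.324],0,1],
    [[0,0,0.324],0,1],
    [[0,0,0.324],0,1],
    [[0,0,0.324],0,1],
    [[0,0,0.324],0,1],
    [[0,0,0.324],0,1],
    [[0,0,0.324],0,1]
  ]
}}

```text
time: 19.27
position: [0.4766, -0.2941, 0.0144]
tool_rot: [3.14, 0.001, 1.8]
wrist_force: [-0.8, 0.6, 6.2]
opening: 0.0439
gripper_force: 40.5
```

Run:
```python
from h import *
p=capture('wrist'); cv2.imwrite('pics/w6.png',p['frame'][100:,80:560,::-1])
o=get_obs();print(o['time'],o['position'],o['tool_rot'],o['opening'],o['gripper_force'],o['wrist_force'])
```

```text
19.325 [ 0.47654764 -0.29413511  0.01440098] [3.14047519e+00 1.23264166e-03 1.79972081e+00] 0.04367456018301104 40.506654381752014 [-0.54478611  0.27093968  6.46708177]
```

View pics/w6.png

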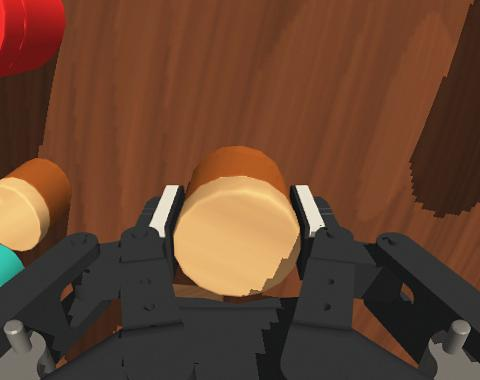

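Call:
{"api": "play_rows", "payload": {
  "increments": [
    [[0,0,-0.08],0,1],
    [[0,0,-0.18],0,1],
    [[0.03,0.013,-0.27],0,1],
    [[0.1,0.045,-0.3],0,1],
    [[0.2,0.09,-0.3],0,1],
    [[0.3,0.135,-0.3],0,1],
    [[0.4,0.18,-0.3],0,1],
    [[0.5,0.225,-0.3],0,1],
    [[0.6,0.27,-0.3],0,1],
    [[0.7,0.315,-0.3],0,1],
    [[0.78,0.35,-0.3],0,1],
    [[0.83,0.373,-0.3],0,1],
    [[0.86,0.3855,-0.29],0,1],
    [[0.86,0.3855,-0.25],0,1],
    [[0.86,0.3855,-0.21],0,1],
    [[0.86,0.3855,-0.175],0,1],
    [[0.86,0.3855,-0.15],0,1],
    [[0.86,0.3855,-0.137],0,1],
    [[0.86,0.3855,-0.132],0,1],
    [[0.86,0.3855,-0.13],0,1]
  ]
}}

```text
time: 21.82
position: [0.5665, 0.169, 0.0788]
tool_rot: [3.141, 0.0, 1.8]
wrist_force: [-0.7, -0.3, -0.6]
opening: 0.0438
gripper_force: 41.3
```

Run:
```python
from h import *
o=get_obs();print(o['time'],o['position'],o['opening'],o['gripper_force'],o['wrist_force'])
p=capture('wrist');s=capture('scene')
print(get_obs()['wrist_force'])
cv2.imwrite('pics/j7.png',np.hstack([cv2.resize(s['frame'][90:240,370:570],(400,300)),cv2.resize(p['frame'][100:340,160:480],(400,300))])[:,:,::-1])
```

```text
21.825 [0.56652053 0.16899972 0.07876972] 0.04376730055495739 41.274311542510986 [-0.66049926 -0.3316018  -0.55207336]
[ 0.29973052  0.31753184 -0.92900656]
```

View pics/j7.png

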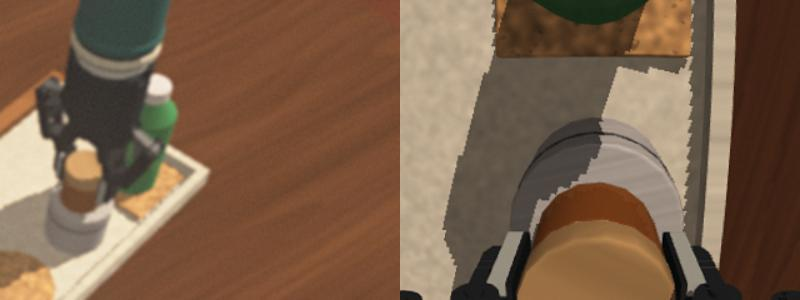

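The jar is lined up over the tin (right crop: jar about 600,250, tin about 597,200). I'll lower the last 2 mm, release, and go to the cup.

Call:
{"api": "play_rows", "payload": {
  "increments": [
    [[0,0,0.002],0,1],
    [[0,0,0.004],0,1],
    [[0,0,0.004],0,1],
    [[0,0,0.004],0,-0.4],
    [[0,0,0.004],0,-0.6],
    [[0,0,0.004],0,-0.6],
    [[0,0,-0.03],0,-0.6],
    [[0,0,-0.1],0,-0.8],
    [[0,0,-0.2],0,-1],
    [[0,0,-0.24],0,-1],
    [[-0.1,-0.01,-0.24],0,-1],
    [[-0.2,-0.02,-0.24],0,-1],
    [[-0.3,-0.035,-0.24],0,-1],
    [[-0.4,-0.05,-0.24],0,-1],
    [[-0.5,-0.06,-0.24],0,-1],
    [[-0.58,-0.07,-0.24],0,-1],
    [[-0.63,-0.078,-0.24],0,-1],
    [[-0.63,-0.078,-0.24],0,-1]
  ]
}}

```text
time: 24.18
position: [0.5992, -0.1485, 0.1981]
tool_rot: [-3.141, -0.0, 1.797]
wrist_force: [-0.6, 0.0, 0.8]
opening: 0.0856
gripper_force: 0.0
```

Run:
```python
from h import *
p=capture('scene')
print([(n,[([round(v,3) for v in d['xyz']],round(d['confidence'],2)) for d in place_of(p,n)][:3]) for n in('tin','jar','cup')])
w=capture('wrist')
print([(n,[([round(v,3) for v in d['xyz']],round(d['confidence'],2)) for d in place_of(w,n)][:3]) for n in('cup',)])
o=get_obs();print(o['time'],o['position'],o['opening'])
print(move([.599,-.1455,.040],13.2))
cv2.imwrite('pics/c8.png',np.hstack([cv2.resize(p['frame'][90:240,370:570],(400,300)),cv2.resize(w['frame'],(400,300))])[:,:,::-1])
```

```text
[('tin', [([0.568, 0.171, 0.011], 0.56)]), ('jar', [([0.365, -0.239, -0.004], 0.93), ([0.382, -0.315, 0.004], 0.76), ([0.354, -0.383, 0.003], 0.72)]), ('cup', [([0.601, -0.146, -0.001], 0.57)])]
[('cup', [([0.604, -0.144, -0.001], 0.72)])]
24.475 [ 0.59943258 -0.1456049   0.19825063] 0.08532485061227289
(array([ 0.0004, -0.0008,  0.3165]), np.float64(-0.0))
```

View pics/c8.png

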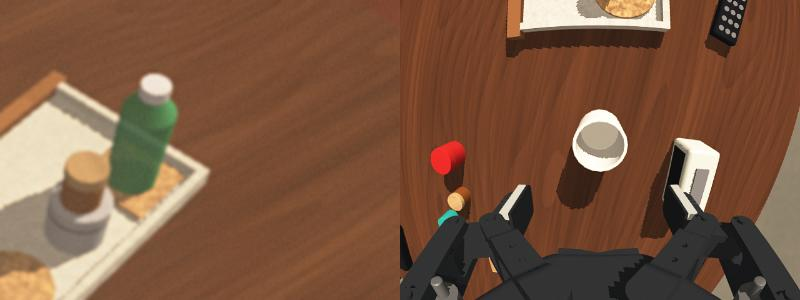

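The jar stands on the tin (left crop about 85,180) and the cup is under the gripper (600,140). I'll grip it.

Call:
{"api": "play_rows", "payload": {
  "increments": [
    [[0,0.002,0.08],0,-1],
    [[0,0.002,0.16],0,-1],
    [[0,0.002,0.23],0,-1],
    [[0,0.002,0.28],0,-1],
    [[0,0.002,0.31],0,-1],
    [[0,0.002,0.316],0,-1],
    [[0,0.002,0.316],0,-1],
    [[0,0.002,0.316],0,1],
    [[0,0.002,0.316],0,1],
    [[0,0.002,0.316],0,1],
    [[0,0.002,0.316],0,1],
    [[0,0.002,0.316],0,1],
    [[0,0.002,0.316],0,1]
  ]
}}

```text
time: 26.1
position: [0.6019, -0.1469, 0.0421]
tool_rot: [3.139, 0.001, 1.8]
wrist_force: [0.2, 0.5, 6.4]
opening: 0.0642
gripper_force: 44.8
```

Run:
```python
from h import *
p=capture('wrist'); cv2.imwrite('pics/w9.png',p['frame'][100:,80:560,::-1])
o=get_obs();print(o['time'],o['position'],o['tool_rot'],o['opening'],o['gripper_force'],o['wrist_force'])
```

```text
26.15 [ 0.60190601 -0.14690216  0.04208092] [3.13885956e+00 1.42727449e-03 1.79964052e+00] 0.06421780231526636 44.79938171803951 [ 0.41427031 -0.4092501   5.7283924 ]
```

View pics/w9.png

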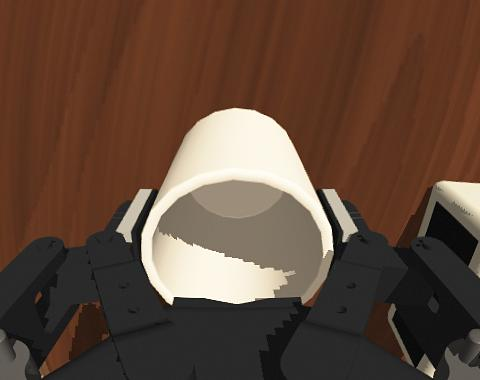

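Call:
{"api": "play_rows", "payload": {
  "increments": [
    [[0,0,-0.06],0,1],
    [[0,0,-0.13],0,1],
    [[0.03,0.006,-0.16],0,1],
    [[0.1,0.018,-0.16],0,1],
    [[0.19,0.035,-0.16],0,1],
    [[0.28,0.052,-0.16],0,1],
    [[0.35,0.065,-0.16],0,1],
    [[0.4,0.074,-0.16],0,1],
    [[0.42,0.078,-0.16],0,1],
    [[0.42,0.078,-0.13],0,1],
    [[0.42,0.078,-0.095],0,1],
    [[0.42,0.078,-0.065],0,1],
    [[0.42,0.078,-0.045],0,1],
    [[0.42,0.078,-0.035],0,1],
    [[0.42,0.078,-0.03],0,1],
    [[0.42,0.078,-0.028],0,1],
    [[0.42,0.078,-0.026],0,1],
    [[0.42,0.078,-0.026],0,1]
  ]
}}

```text
time: 28.4
position: [0.5913, 0.0667, 0.056]
tool_rot: [3.141, 0.0, 1.8]
wrist_force: [-6.0, -1.0, 11.5]
opening: 0.0642
gripper_force: 46.1
```

Run:
```python
from h import *
o=get_obs();print(o['time'],o['position'],o['opening'],o['gripper_force'],o['wrist_force'])
p=capture('wrist'); cv2.imwrite('pics/w10.png',p['frame'][60:,80:560,::-1])
```

```text
28.4 [0.59127239 0.06668269 0.05600286] 0.06421585288801589 46.10959656536579 [-6.00389787 -0.97895772 11.46411823]
```

View pics/w10.png

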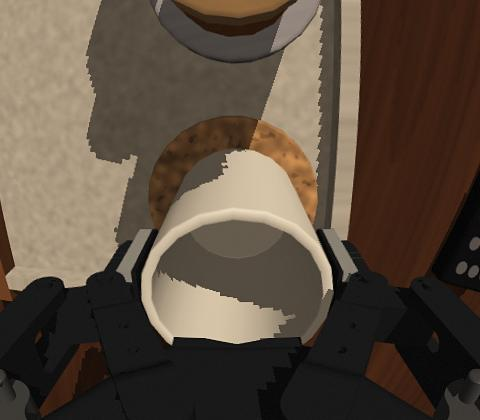

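The cup is centred on the round coaster (crop about 235,200) and in firm contact. I'll release it and go to the carton.

Call:
{"api": "play_rows", "payload": {
  "increments": [
    [[0,0,-0.001],0,-0.75],
    [[0,0,-0.001],0,-0.75],
    [[0,0,-0.001],0,-0.75],
    [[0,0,-0.03],0,-0.8],
    [[0,0,-0.1],0,-1],
    [[0,0,-0.2],0,-1],
    [[0,0,-0.25],0,-1],
    [[-0.1,-0.05,-0.25],0,-1],
    [[-0.2,-0.1,-0.25],0,-1],
    [[-0.3,-0.155,-0.25],0,-1],
    [[-0.4,-0.21,-0.25],0,-1],
    [[-0.5,-0.26,-0.25],0.13,-1],
    [[-0.6,-0.31,-0.25],0.13,-1],
    [[-0.7,-0.365,-0.25],0.13,-1],
    [[-0.8,-0.42,-0.25],0.13,-1],
    [[-0.856,-0.4484,-0.25],0.13,-1],
    [[-0.856,-0.4484,-0.25],0.13,-1],
    [[-0.856,-0.4484,-0.25],0.13,-1]
  ]
}}

```text
time: 30.7
position: [0.4697, -0.4004, 0.1787]
tool_rot: [3.141, -0.0, 1.731]
wrist_force: [0.1, 0.8, -0.2]
opening: 0.0855
gripper_force: 0.0
```

Run:
```python
from h import *
p=capture('scene')
print([(n,[([round(v,3) for v in d['xyz']],round(d['confidence'],2)) for d in place_of(p,n)][:2]) for n in('cup','carton','tin','bottle')])
w=capture('wrist')
print([(n,[([round(v,3) for v in d['xyz']],round(d['confidence'],2)) for d in place_of(w,n)][:2]) for n in('carton',)])
o=get_obs();print(o['time'],o['position'],o['opening'])
print(move([.4695,-.400,.020],9.3))
cv2.imwrite('pics/c11.png',np.hstack([cv2.resize(p['frame'][120:300,290:530],(400,300)),cv2.resize(w['frame'],(400,300))])[:,:,::-1])
```

```text
[('cup', [([0.593, 0.065, 0.013], 0.76)]), ('carton', [([0.473, -0.4, -0.005], 0.79)]), ('tin', [([0.569, 0.173, 0.011], 0.95)]), ('bottle', [([0.541, 0.273, 0.014], 0.96)])]
[('carton', [([0.469, -0.397, -0.003], 0.59)])]
31.05 [ 0.46996248 -0.40008034  0.1783924 ] 0.08531601373176192
(array([ 3.000e-04, -9.000e-04,  3.168e-01]), np.float64(-0.0))
```

View pics/c11.png

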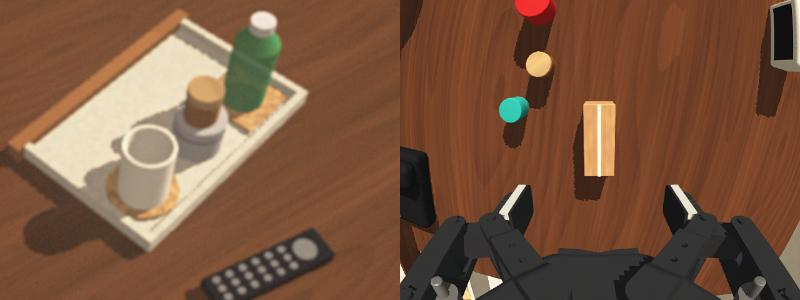

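All four placed things stand well, and the carton (600,138 in the right crop) is aligned with the gripper. I'll grip it.

Call:
{"api": "play_rows", "payload": {
  "increments": [
    [[0,0,0.08],0,-1],
    [[0,0,0.16],0,-1],
    [[0,0,0.23],0,-1],
    [[0,0,0.28],0,-1],
    [[0,0,0.31],0,-1],
    [[0,0,0.322],0,-1],
    [[0,0,0.322],0,-1],
    [[0,0,0.322],0,1],
    [[0,0,0.322],0,1],
    [[0,0,0.322],0,1],
    [[0,0,0.322],0,1],
    [[0,0,0.322],0,1],
    [[0,0,0.322],0,1],
    [[0,0,0.322],0,1]
  ]
}}

```text
time: 32.8
position: [0.4702, -0.4015, 0.0182]
tool_rot: [3.141, 0.001, 1.732]
wrist_force: [0.3, 0.8, 5.0]
opening: 0.0373
gripper_force: 42.1
```

Run:
```python
from h import *
o=get_obs();print(o['time'],o['position'],o['tool_rot'],o['opening'],o['gripper_force'],o['wrist_force'])
print(move([.474,.149,.1],13.2), move([.474,.149,.026],13.2))
```

```text
32.8 [ 0.47020914 -0.40145783  0.01824383] [3.14059682e+00 1.32486510e-03 1.73168727e+00] 0.03729902734165439 42.13543117046356 [0.29311311 0.82718255 4.97991855]
(array([ 1.0855,  0.1838, -0.1635]), np.float64(-0.133)) (array([ 1.0855,  0.1838, -0.0155]), np.float64(-0.133))
```

Call:
{"api": "play_rows", "payload": {
  "increments": [
    [[0,0,-0.08],0,1],
    [[0,0,-0.16],0,1],
    [[0.03,0.005,-0.22],0,1],
    [[0.1,0.018,-0.22],0,1],
    [[0.2,0.035,-0.22],0,1],
    [[0.3,0.052,-0.22],0,1],
    [[0.4,0.07,-0.22],-0.03,1],
    [[0.5,0.087,-0.22],-0.06,1],
    [[0.6,0.104,-0.22],-0.1,1],
    [[0.7,0.121,-0.22],-0.13,1],
    [[0.8,0.14,-0.22],-0.13,1],
    [[0.88,0.153,-0.22],-0.13,1],
    [[0.95,0.165,-0.22],-0.13,1],
    [[0.98,0.17,-0.22],-0.13,1],
    [[0.98,0.17,-0.22],-0.13,1]
  ]
}}

```text
time: 34.67
position: [0.4745, 0.0968, 0.1267]
tool_rot: [-3.14, 0.0, 1.802]
wrist_force: [0.3, -0.6, -1.0]
opening: 0.0371
gripper_force: 41.5
```

Run:
```python
from h import *
o=get_obs();print(o['time'],o['position'],o['tool_rot'],o['opening'],o['wrist_force'])
print(move([.474,.149,.1],13.2), move([.474,.149,.026],13.2))
```

```text
34.675 [0.47447146 0.09678063 0.12673214] [-3.14040268e+00  2.65715629e-04  1.80165628e+00] 0.03714064676499518 [ 0.28319631 -0.58853918 -1.00103474]
(array([0.1019, 0.023 , 0.0535]), np.float64(0.001)) (array([0.1019, 0.023 , 0.2015]), np.float64(0.001))
```

Call:
{"api": "play_rows", "payload": {
  "increments": [
    [[0.05,0.011,0],0,1],
    [[0.09,0.02,0.02],0,1],
    [[0.102,0.023,0.06],0,1],
    [[0.102,0.023,0.11],0,1],
    [[0.102,0.023,0.15],0,1],
    [[0.102,0.023,0.175],0,1],
    [[0.102,0.023,0.19],0,1],
    [[0.102,0.023,0.197],0,1],
    [[0.102,0.023,0.2],0,1],
    [[0.102,0.023,0.202],0,1],
    [[0.102,0.023,0.202],0,1]
  ]
}}

```text
time: 36.05
position: [0.4749, 0.1489, 0.0266]
tool_rot: [3.141, 0.0, 1.8]
wrist_force: [0.2, 0.1, -0.2]
opening: 0.0373
gripper_force: 41.5
```

Run:
```python
from h import *
o=get_obs();print(o['time'],o['position'],o['tool_rot'],o['opening'],o['wrist_force'])
p=capture('wrist'); cv2.imwrite('pics/w12.png',p['frame'][60:,80:560,::-1])
```

```text
36.05 [0.47488198 0.14885111 0.02663129] [3.14094501e+00 5.74855290e-06 1.79994103e+00] 0.03733221752236906 [ 0.20490713  0.06176319 -0.23382434]
```

View pics/w12.png

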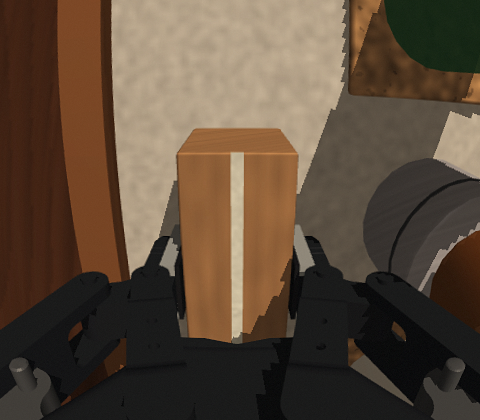

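The carton is between the strip and the tin, parallel, with clear gaps to the fingers on both sides. I'll release with a partial opening and retreat upward.

Call:
{"api": "play_rows", "payload": {
  "increments": [
    [[0,0,0.002],0,1],
    [[0,0,0.003],0,1],
    [[0,0,0.003],0,-0.3],
    [[0,0,0.003],0,-0.3],
    [[0,0,0.003],0,-0.3],
    [[0,0,-0.03],0,-0.3],
    [[0,0,-0.1],0,-0.3],
    [[0,0,-0.2],0,-0.3],
    [[0,0,-0.3],0,-0.3],
    [[-0.1,-0.1,-0.4],0,-0.3],
    [[-0.2,-0.1,-0.4],0,-0.3],
    [[-0.3,-0.1,-0.4],0,-0.3],
    [[-0.4,-0.1,-0.4],0,-0.3],
    [[-0.5,-0.1,-0.4],0,-0.3],
    [[-0.6,-0.1,-0.4],0,-0.3],
    [[-0.6,-0.1,-0.4],0,-0.3]
  ]
}}

```text
time: 38.1
position: [0.4945, -0.1578, 0.2275]
tool_rot: [3.141, 0.001, 1.796]
wrist_force: [0.8, 0.7, 0.5]
opening: 0.0555
gripper_force: 0.0
```

Run:
```python
from h import *
for c in('top','scene'):
    p=capture(c)
    print(c,[(n,[([round(v,3) for v in d['xyz']],round(d['confidence'],2)) for d in place_of(p,n)][:1]) for n in('cup','carton','tin','bottle','remote','clock')])
    if c=='top':a=p['frame'][160:370,100:380]
    else: a=np.hstack([cv2.resize(a,(400,300)),cv2.resize(p['frame'][110:290,280:520],(400,300))])
cv2.imwrite('pics/f13.png',a[:,:,::-1]); print(get_obs()['time'])
```

```text
top [('cup', [([0.59, 0.07, 0.014], 0.84)]), ('carton', [([0.474, 0.148, 0.006], 0.65)]), ('tin', [([0.567, 0.173, 0.01], 0.93)]), ('bottle', [([0.54, 0.273, 0.018], 0.75)]), ('remote', [([0.76, 0.121, -0.0], 0.64)]), ('clock', [([0.749, -0.183, 0.002], 0.59)])]
scene [('cup', [([0.594, 0.068, 0.017], 0.59)]), ('carton', [([0.477, 0.15, 0.005], 0.93)]), ('tin', [([0.566, 0.17, 0.01], 0.74)]), ('bottle', [([0.541, 0.27, 0.018], 0.73)]), ('remote', [([0.763, 0.122, 0.001], 0.9)]), ('clock', [([0.745, -0.18, 0.0], 0.91)])]
38.8
```

View pics/f13.png

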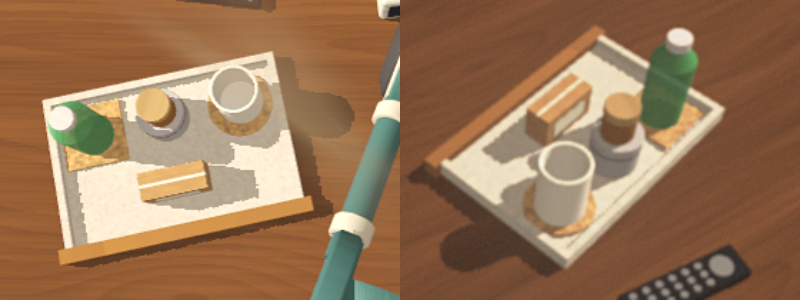

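The crops show everything upright in its place. The jar's apparent offset on the tin in the top view should be perspective, so I'll verify it by projection.

Run:
```python
from h import *
a=np.linspace(0,2*np.pi,60)
out=[]
for c,b in(('top',(200,270,180,260)),('scene',(150,230,370,450))):
    p=capture(c); f=p['frame'].copy()
    y0,y1,x0,x1=b
    m=cv2.inRange(cv2.cvtColor(f,cv2.COLOR_RGB2HSV),(12,90,165),(26,255,255)); 
    sub=np.zeros_like(m); u,v=proj(p,[.567,.170,.113])[0].astype(int); sub[v-14:v+15,u-14:u+15]=m[v-14:v+15,u-14:u+15]
    n,l,s,ce=cv2.connectedComponentsWithStats(sub); i=1+np.argmax(s[1:,4]); ys,xs=np.where(l==i)
    w=onz(p,np.c_[xs,ys],.113); print(c,s[i,4],w.mean(0).round(4),cv2.minEnclosingCircle((w[:,:2]*1000).astype(np.float32)))
    for z,r in((.113,.0225),(.063,.033),(.008,.033)):
        q=proj(p,np.c_[.567+r*np.cos(a),.170+r*np.sin(a),np.full(60,z)])
        g=cv2.resize(f,None,fx=6,fy=6,interpolation=cv2.INTER_CUBIC) if z==.113 else g
        cv2.polylines(g,[((q+.5)*6).astype(int)],True,(0,0,255),1)
    out.append(g[(v-25)*6:(v+40)*6,(u-32)*6:(u+32)*6])
cv2.imwrite('pics/g14.png',np.hstack(out)[:,:,::-1])
```

```text
top 449 [0.5649 0.1677 0.113 ] ((564.8778686523438, 168.14453125), 22.301471710205078)
scene 293 [0.5664 0.1696 0.113 ] ((566.0403442382812, 173.94729614257812), 26.784048080444336)
```

View pics/g14.png

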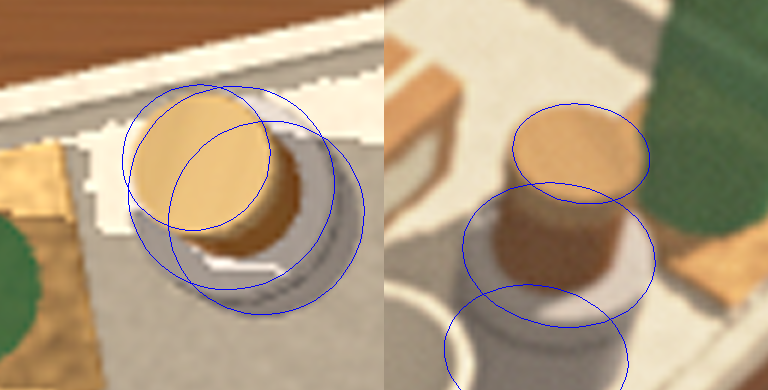

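The projected circles match the jar lid and tin to within a few mm, so the stack is centred.

```bash
python3 -c "
from bench import *
print(finish_job())"
```

```text
the job is handed in; nothing more can be done
None
```

The tray is laid and the job is handed in at about 39 s of the 125 s. My last camera checks put all five things upright and in place within tolerance, with the remote and clock unmoved; no verdict was returned.

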